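Fit a lipstick refill with sprung tongs

ROBOT

A 6-joint arm with a two-finger parallel gripper is mounted at the origin on the work surface. World frame = base frame: x ahead of the robot, y to its left, z up, the work surface at z = 0. Lengths are in m, angles in rad, forces in N, time in s.
With the tool pointing down it reaches from about 0.325 to 0.9 m from the base axis. Payload 3.5 kg.
Tool frame: the origin (TCP) lies midway between the tips of the shut fingers; the grasp point (between the pads) lies 19 mm behind it; z points along the fingers, x is the direction in which the jaws open and shut, and the axes are right-handed (so a half turn about z gives the same grasp; the last joint's range is limited). The gripper opens to 85 mm and grips with 20 to 120 N. Pads are 22 mm wide; open, the fingers measure 114 mm over their backs; the gripper's body (76 mm by 85 mm) begins 54 mm behind the grasp point. The pads swing forward as they close: fully open they stand 13 mm farther back than shut.
Start: joints at [1.132, 0.276, -0.026, 1.268, 0, 1.467], TCP at [0.206, 0.59, 0.231] pointing down, gripper open.
Joint ranges: [-3.12, 3.12], [-0.85, 1.88], [-1.08, 1.24], [-1.95, 2.15], [-1.57, 1.53], [-3.14, 3.14]. Speed limits (rad/s): [2.57, 2.57, 3.14, 3.14, 3.14, 3.14].

INTERFACE

Orientations are given as a rotation vector (axis times angle).
In Python, from cell import arm, optics, order gives the robot as it stands.
- The arm moves only by the shell command python3 -m jog 'ROWS' [OPENING] [FORCE]. ROWS is JSON, a list of rows, each a list of 2 entries, a list of its own where there are three numbers: the shift along the world's x, y, z in mm, then the turn about the world's z in degrees. A call has 1 to 20 rows; each row is the pose to reach, as a shift and turn from the pose commanded when the call began; what a row does not reach only later rows make up. A row lasts 1/8 s, in which the tool goes at most 62.5 mm and 10.7 degrees, less where a joint would pass 70% of its speed; a pose out of reach is approached as far as the arm can. A call with a gripper value outside its range is refused whole. OPENING is the opening, from -1 (shut) to 1 (fully open), so that 0 is half open, set as the call begins (- or left out, the last holds). The fingers move at their own pace and stop on an object; FORCE is the grip in N (left out, the last holds). Time passes only in rows, so rows that repeat a pose let the fingers close. It gives the time, the measured TCP pose, the force and the opening at its end, in the units of the state.
- arm.state(): the state, without advancing time (a new reading comes with each control period).
- optics.grab_frame(name): name is "side" or "top"; returns (picture, depth): 420x560x3 uint8, red, green, blue; 420x560 float32, m along the optical axis (not along the pixel's ray), 0 where there is no reading.
- optics.camera_params(name): a dict with "intrinsics" (3x3 intrinsics, pixels), "T" (4x4, takes a point from camera to world coordinates). Camera axes: x right, y up, looking along -z (the intrinsics and any distortion apply to the point x, -y, -z); pixel columns grow to the right and rows downward; lengths in m; the calibration is good to about 2 mm. A picture is of the moment at which its call begins. camera_params takes no time and is no camera call.
- order.close_job(): hands the job in, once; it reports no verdict.
The state is a dict: "time": time; "qpos": joint angles; "dq": joint speeds; "effort": joint torques, N m; "position": TCP position; "eef_rot": TCP orientation; "ft_force": force on the tool from outside, world axes, zero at the start; "wrist_torque": the same for the moment, N m; "grip_width": opening from 0.0 (shut) to 1.0 (fully open).
Only numpy, scipy, OpenCV 4.12 (cv2) and the standard library are available. Lean on these libraries where they do the work, as an engineer would, in place of code of your own. Each camera call takes 0.05 s, during which the arm holds its last target. There are 200 camera calls.

TASK

Take the tongs from their stand and use them to squeeze and lift the lipstick refill out of the deep narrow pocket, without touching the refill with the fingers or pinching it hard. Still holding it in the tongs, slide it into the lipstick case and press it firmly all the way home (a steady push of about 10 to 15 N against the bottom, held for a second), never ramming it. Then let go of it, put the tongs back upright in their stand, and leave the bowl, carton and jar alone.

Things in the scene. Friction and masses are not known exactly. Their poses are not given: they have to be found in the camera images.
- tongs: Sprung tongs, 124 mm tall, 70 g, standing tips down in the stand. Origin: midway between the blade tips, at tip level; z up to the head, y the line along which the blades close. Pink head 20 x 10 mm (x, y), 106 to 124 mm above the tips; two straight blades below. 30 mm over the blades when sprung open, 22 mm gap inside. Squeeze the blades at the pink patches, 79 to 105 mm above the tips.
- blade_left: Steel blade on the tongs' +y side, 10 mm wide (x), 4 mm thick (y), 107 mm long. Origin: middle of its tip, 13 mm from the tongs' middle when open; axes as the tongs. The blades move parallel, so the gap inside is the outer width less 8 mm. Each springs out with 1 N per mm that it is squeezed from open (9 mm at most).
- blade_right: Steel blade on the tongs' -y side, as the left one. Origin: middle of its tip. Squeezed to about 25 mm over the blades, the tongs stay in the hand with a 17 mm gap open inside; at 19 mm the blades meet on the refill.
- refill: Square lipstick refill, 11 x 11 x 40 mm tall, brass below, pink above, 25 g, standing loose in the organiser's long pocket, sides within 0.1 rad of the pocket's. Origin: centre of its underside; z up. Grip its top 14 mm (tips 26 mm above its underside): its lower 20 mm go into the case and the blades must stay above the case. A pinch of over 40 N from a blade dents it.
- organiser: White block organiser, 105 x 95 mm, 95 mm tall, fixed. Origin: centre of its underside. The long narrow pocket is at its centre: 18 mm in x, 44 mm in y, 87 mm deep (floor 8 mm above the table), the refill's top 47 mm below its mouth. Six small square pockets beside it hold capped lipsticks, not used.
- case: Black lipstick case with a brass band, 32 x 32 x 55 mm tall, fixed on a grey 80 x 80 x 8 mm plate. Origin: centre of its underside. In its top a 13.5 mm square socket, 2.5 mm chamfer at the mouth, sides parallel to its x and y, with a carrier inside. Fully home, the refill's underside is 35 mm above the origin (20 mm below the mouth). A push of over 20 N breaks it.
- carrier (a joint): Carrier in the case's socket: stiff slide, in metres down from its top position (face 43 mm above the case's origin, 12 mm below the mouth). Starts at 0 to 0.003; the refill pushes it down against about 4 N of friction; at 0.008 it is against the bottom, and it stays where it is left.
- stand: Black tongs stand, 60 x 80 x 58 mm tall, fixed. Origin: centre of its underside. In its top, at the centre, a slot 16 mm in x, 36 mm in y, 50 mm deep (floor 8 mm above the table), 4 mm chamfer at the mouth, in which the open tongs stand upright.
- bowl: Bystander: pink bowl, 110 mm across, 55 mm high. Origin: centre of its underside.
- carton: Bystander: black carton 45 x 90 x 25 mm. Origin: centre of its underside.
- jar: Bystander: amber cream jar with white lid, 48 mm across, 45 mm high. Origin: centre of its underside.

How it is judged:
By the outcome, as a careful person would: the job done as asked, in the order asked, and still so for the second after the job is handed in, with the robot touching nothing.
It also fails if it takes over 67 s, if anything falls off the work surface, if the arm or the gripper's body presses on something with over 40 N, if the wrist force passes 120 N, or if a joint passes its speed limit or range.

## Working session

There is one attempt and no reset: what is moved stays moved. The work goes in short steps, Python scripts to look and compute and a shell command to move; the robot and the scene stay as the last step left them, time stands still between calls to the robot, and variables do not carry over. Pictures are saved under pics/ and viewed, about 8 in all and at most 12, crops included, and the job is handed in when it is done.

```bash
ls; mkdir -p pics; python3 - <<'E'
from cell import arm, optics
import cv2,numpy as np
s=arm.state(); print(s)
for n in("top","side"):
    p,d=optics.grab_frame(n); cv2.imwrite(f"pics/{n}0.png",p[:,:,::-1]); np.save(f"pics/{n}0.npy",d); 
    c=optics.camera_params(n); print(n,c, (d>0).mean())
E
```

```text
pics
{'time': 0.0, 'qpos': array([ 1.13162527e+00,  2.77147356e-01, -2.78872149e-02,  1.26800081e+00,
       -1.42725628e-05,  1.46738004e+00]), 'dq': array([ 0.00188526,  0.00181729, -0.00268271, -0.0004578 , -0.001367  ,
       -0.00089347]), 'effort': array([-9.48228553e-04, -4.45511055e+01,  2.95202172e+01,  1.65400986e-02,
       -8.34106936e-05,  6.08090517e-06]), 'position': array([0.20561543, 0.5893828 , 0.2301478 ]), 'eef_rot': array([ 2.56048316,  1.81838556, -0.00305035]), 'ft_force': array([-0.65503424,  0.18374637,  0.52784606]), 'wrist_torque': array([-0.03459085, -0.04014476, -0.01961432]), 'grip_width': 1.0026629569143364}
top {'intrinsics': array([[443.02764771,   0.        , 277.83751746],
       [  0.        , 443.02764771, 210.26563652],
       [  0.        ,   0.        ,   1.        ]]), 'T': array([[ 0.00374986,  0.99226641, -0.12406978,  0.49882885],
       [-0.999465  ,  0.0077501 ,  0.03177492,  0.02833204],
       [ 0.03249074,  0.12388425,  0.99176461,  0.80368444],
       [ 0.        ,  0.        ,  0.        ,  1.        ]])} 0.9960204081632653
side {'intrinsics': array([[411.8527204 ,   0.        , 277.06617493],
       [  0.        , 411.8527204 , 210.50229428],
       [  0.        ,   0.        ,   1.        ]]), 'T': array([[ 0.99451003,  0.06228263, -0.08408726,  0.50683507],
       [-0.10425356,  0.65884984, -0.74501549, -0.51674202],
       [ 0.00899935,  0.74969178,  0.66172596,  0.50768631],
       [ 0.        ,  0.        ,  0.        ,  1.        ]])} 0.9961479591836735
```

```bash
python3 - <<'E'
import cv2,numpy as np
a=cv2.imread("pics/top0.png"); cv2.imwrite("pics/top0b.png",cv2.resize(a,(800,600),interpolation=cv2.INTER_CUBIC))
E
```

```text
(no output)
```

View pics/top0b.png

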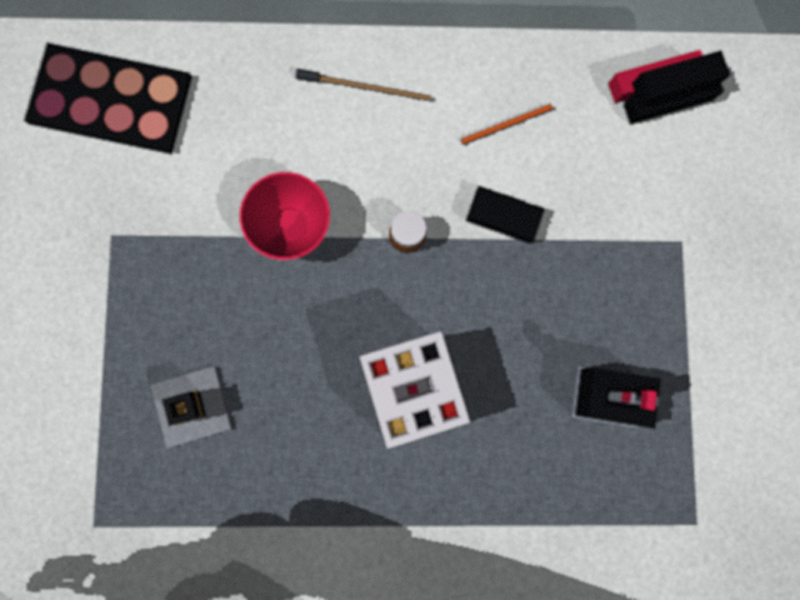

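View pics/side0.png

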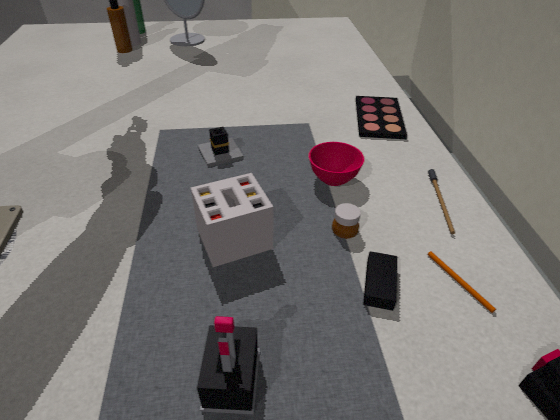

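The top view (800x600) shows the case at about (183,408), the organiser at (414,390) with the refill seen in its pocket, and the stand at (620,398) with the tongs' pink head at (648,400). The bystanders lie farther out, in the upper half. The side view agrees. Next I fit the block tops from depth.

```bash
cat > h.py <<'E'
import numpy as np,cv2
from cell import arm,optics
def cloud(n,d):
    c=optics.camera_params(n);K=c["intrinsics"];v,u=np.mgrid[:420,:560]
    P=np.stack([(u-K[0,2])/K[0,0]*d,-(v-K[1,2])/K[1,1]*d,-d],-1)
    return P@c["T"][:3,:3].T+c["T"][:3,3]
def sel(P,box,z0,z1):
    x0,x1,y0,y1=box
    return (P[...,0]>x0)&(P[...,0]<x1)&(P[...,1]>y0)&(P[...,1]<y1)&(P[...,2]>z0)&(P[...,2]<z1)
def px2w(n,u,v,z):
    c=optics.camera_params(n);K=c["intrinsics"];T=c["T"]
    r=T[:3,:3]@np.array([(u-K[0,2])/K[0,0],-(v-K[1,2])/K[1,1],-1]);t=(z-T[2,3])/r[2]
    return T[:3,3]+t*r
def w2px(n,p):
    c=optics.camera_params(n);K=c["intrinsics"];T=c["T"];q=T[:3,:3].T@(np.asarray(p)-T[:3,3])
    return K[0,0]*q[0]/-q[2]+K[0,2],K[1,1]*q[1]/q[2]+K[1,2]
def rect(Q):
    (c,s,a)=cv2.minAreaRect((Q[:,:2]*1000).astype(np.float32));return np.round(c,1),np.round(s,1),round(a,1)
E
python3 - <<'E'
from h import *
for n in("top","side"):
    d=np.load(f"pics/{n}0.npy").astype(float);P=cloud(n,d);P[d<=0]=9
    for nm,(u,v) in dict(org=(414,390),case=(183,408),stand=(620,398)).items():
        w=px2w("top",u*.7,v*.7,.07 if nm!="org" else .095)
        b=(w[0]-.1,w[0]+.1,w[1]-.1,w[1]+.1)
        m=sel(P,b,.02,.2);z=P[m][:,2]
        t=P[sel(P,b,-.02,.004)][:,2]
        print(n,nm,w.round(3),"table",np.median(t).round(4),np.histogram(z,bins=np.arange(.02,.15,.005)))
        for z0,z1 in {"org":[(.09,.1)],"case":[(.004,.014),(.058,.07),(.05,.06)],"stand":[(.053,.063),(.06,.11),(.11,.14)]}[nm]:
            Q=P[sel(P,b,z0,z1)]
            if len(Q)>5: print("  ",z0,len(Q),rect(Q),np.median(Q[:,2]).round(4),Q.mean(0).round(4))
E
```

```text
top org [ 0.487 -0.014  0.095] table 0.0017 (array([   8,    7,    5,    7,    7,   45,   13,    5,    7,    7,   13,
         12,   49,  691,  702, 2229,    1,    0,    0,    0,    0,    0,
          0,    0,    0]), array([0.02 , 0.025, 0.03 , 0.035, 0.04 , 0.045, 0.05 , 0.055, 0.06 ,
       0.065, 0.07 , 0.075, 0.08 , 0.085, 0.09 , 0.095, 0.1  , 0.105,
       0.11 , 0.115, 0.12 , 0.125, 0.13 , 0.135, 0.14 , 0.145]))
   0.09 2931 (array([488.5, -13.1]), array([105.1,  95.2]), 17.4) 0.0959 [ 0.488  -0.013   0.0959]
top case [0.466 0.247 0.07 ] table 0.0016 (array([ 16,   8,  33,  24,  64,  30, 124, 219,   0,   0,   0,   0,   0,
         0,   0,   0,   0,   0,   0,   0,   0,   0,   0,   0,   0]), array([0.02 , 0.025, 0.03 , 0.035, 0.04 , 0.045, 0.05 , 0.055, 0.06 ,
       0.065, 0.07 , 0.075, 0.08 , 0.085, 0.09 , 0.095, 0.1  , 0.105,
       0.11 , 0.115, 0.12 , 0.125, 0.13 , 0.135, 0.14 , 0.145]))
   0.004 2123 (array([465.3, 246.5]), array([199.1, 198.7]), 0.4) 0.0083 [0.4661 0.2506 0.0079]
   0.058 11 (array([463.8, 259.2]), array([28.1, 26.3]), 13.4) 0.0586 [0.4608 0.2622 0.0586]

[... 1928 characters left out ...]
-0.254  0.07 ] table -0.0 (array([ 122,  131,  126,  143,  152,  159,  274, 2483,   41,   29,   35,
         40,   35,   35,   24,   24,   23,   26,   82,   50,   48,   66,
        131,    0,    0]), array([0.02 , 0.025, 0.03 , 0.035, 0.04 , 0.045, 0.05 , 0.055, 0.06 ,
       0.065, 0.07 , 0.075, 0.08 , 0.085, 0.09 , 0.095, 0.1  , 0.105,
       0.11 , 0.115, 0.12 , 0.125, 0.13 , 0.135, 0.14 , 0.145]))
   0.053 2675 (array([ 480.1, -261.4]), array([81.5, 60.2]), 81.2) 0.0571 [ 0.4801 -0.2683  0.057 ]
   0.06 312 (array([ 485.6, -253.2]), array([52.1, 15.2]), 65.4) 0.0814 [ 0.4798 -0.269   0.0827]
   0.11 377 (array([ 479. , -267.1]), array([21. , 19.8]), 77.2) 0.1256 [ 0.4799 -0.2659  0.1237]
```

```bash
python3 - <<'E'
from h import *
def crop(n,u,v):
    a=cv2.imread(f"pics/{n}0.png")[v:v+50,u:u+66];return cv2.resize(a,(396,300),interpolation=cv2.INTER_CUBIC)
# panels origin
m=np.vstack([np.hstack([crop("top",400,255),crop("top",256,248)]),np.hstack([crop("top",100,260),crop("side",192,314)])])
m=cv2.convertScaleAbs(m,alpha=1.5,beta=20)
cv2.imwrite("pics/m1.png",m)
for n in("top","side"):
    d=np.load(f"pics/{n}0.npy").astype(float);P=cloud(n,d);P[d<=0]=9
    Q=P[sel(P,(.42,.55,-.35,-.2),.127,.14)];print(n,len(Q),rect(Q),Q.mean(0),np.median(Q[:,2]))
E
```

```text
top 100 (array([ 478.7, -262.7]), array([10.3, 19.8]), 83.5) [ 0.47849193 -0.2617725   0.13219915] 0.13241729571062866
side 175 (array([ 480.2, -261.6]), array([11.1, 19.6]), 82.3) [ 0.48018595 -0.26268078  0.13052374] 0.13078373113063813
```

View pics/m1.png

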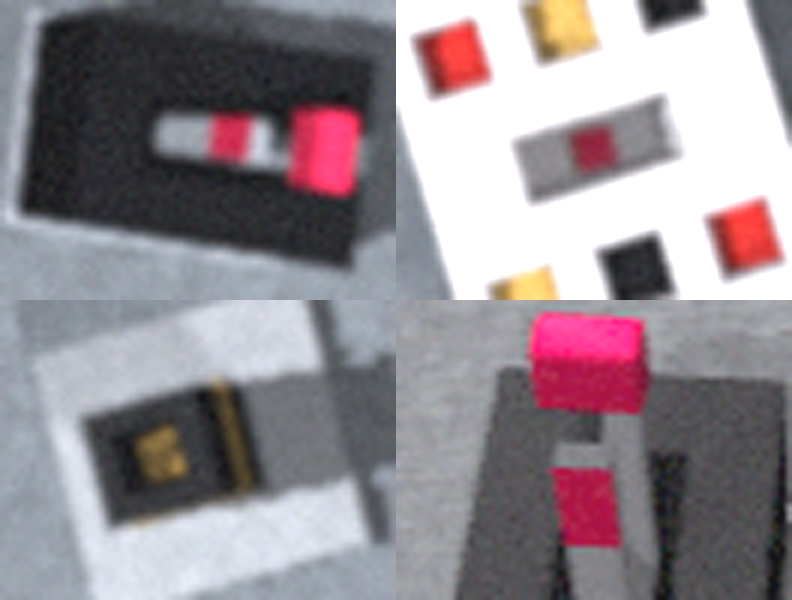

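The crops show the tongs' head at panel (325,150), the refill top about mid-pocket at (594,148) with the pocket centre near (599,149), and the carrier in the case at (162,455). I work these out in metres and start moving.

```bash
python3 - <<'E'
from h import *
f=lambda x,y,u,v:((x+.5)/6-.5+u,(y+.5)/6-.5+v)
print("refill",px2w("top",*f(198,148,256,248),.048+.0017))
print("pocket corners",[px2w("top",*f(x-396,y,256,248),.0965)[:2].round(4).tolist() for x,y in((516,140),(666,97),(682,158),(532,200))],px2w("top",*f(203,149,256,248),.0965))
print("case top corners",[px2w("top",*f(x,y-300,100,260),.0565)[:2].round(4).tolist() for x,y in((83,417),(205,387),(238,490),(112,525))])
print("carrier",px2w("top",*f(162,155,100,260),.045))
E
python3 -m jog '[[[273,-852,0],11],[[273,-852,0],11],[[273,-852,0],11],[[273,-852,0],11],[[273,-852,0],11],[[273,-852,0],11],[[273,-852,0],11],[[273,-852,0],11],[[273,-852,0],11],[[273,-852,0],11],[[273,-852,0],11],[[273,-852,0],11],[[273,-852,0],11],[[273,-852,0],11],[[273,-852,0],11],[[273,-852,0],11],[[273,-852,0],11],[[273,-852,0],11]]'
python3 -c "
from cell import arm;print(arm.state())"
```

```text
refill [ 0.48786049 -0.01436694  0.0497    ]
pocket corners [[0.4906, 0.0089], [0.502, -0.0308], [0.486, -0.035], [0.4749, 0.0046]] [ 0.48828428 -0.01303778  0.0965    ]
case top corners [[0.4759, 0.2752], [0.4841, 0.2423], [0.4562, 0.2321], [0.4467, 0.2659]]
carrier [0.46509194 0.25666094 0.045     ]
time: 2.35
position: [0.4785, -0.2601, 0.2314]
eef_rot: [-2.373, -2.058, -0.0]
ft_force: [0.2, 0.6, 0.6]
grip_width: 1.001
{'time': 2.35, 'qpos': array([-6.16753866e-01,  1.34766386e-01, -2.01593098e-01,  1.23503953e+00,
        2.49644362e-04, -4.74795507e-01]), 'dq': array([-0.00123991, -0.00059699,  0.00416787, -0.00301704, -0.0020837 ,
       -0.00108082]), 'effort': array([-2.39076745e-01, -3.63357067e+01,  2.92638141e+01, -4.98443012e-03,
       -6.82926693e-03,  1.62301956e-03]), 'position': array([ 0.47849407, -0.26010528,  0.2313854 ]), 'eef_rot': array([-2.37290469e+00, -2.05788173e+00, -1.56217023e-04]), 'ft_force': array([0.22683521, 0.61214599, 0.62762847]), 'wrist_torque': array([-0.04886899,  0.04939022,  0.00346697]), 'grip_width': 1.000695856038936}
```

```bash
python3 -m jog '[[[0,0,0],1],[[0,0,0],1]]' -0.2 20; python3 - <<'E'
from h import *
for i in range(4):
    p,d=optics.grab_frame("side"); s=arm.state();print(s["time"],s["position"].round(4),s["ft_force"].round(2),s["grip_width"])
P=cloud("side",d.astype(float));P[d<=0]=9
Q=P[sel(P,(.42,.55,-.35,-.2),.127,.14)];print(rect(Q))
cv2.imwrite("pics/s2.png",p[100:,100:400,::-1].repeat(2,0).repeat(2,1)[:600])
E
```

```text
time: 2.6
position: [0.4789, -0.2613, 0.2315]
eef_rot: [2.356, 2.078, 0.0]
ft_force: [-0.6, 0.1, -0.7]
grip_width: 0.604
2.65 [ 0.479  -0.2615  0.2315] [1.22 0.04 0.16] 0.5158910448077221
2.7 [ 0.479  -0.2616  0.2314] [-0.28 -0.1   0.42] 0.42089587378752147
2.75 [ 0.479  -0.2617  0.2314] [ 0.72 -0.15  0.41] 0.4019116892212166
2.8 [ 0.4789 -0.2618  0.2314] [-0.51  1.31  0.1 ] 0.4015929407331373
(array([ 480.1, -261.6]), array([10.4, 19.8]), 82.8)
```

View pics/s2.png

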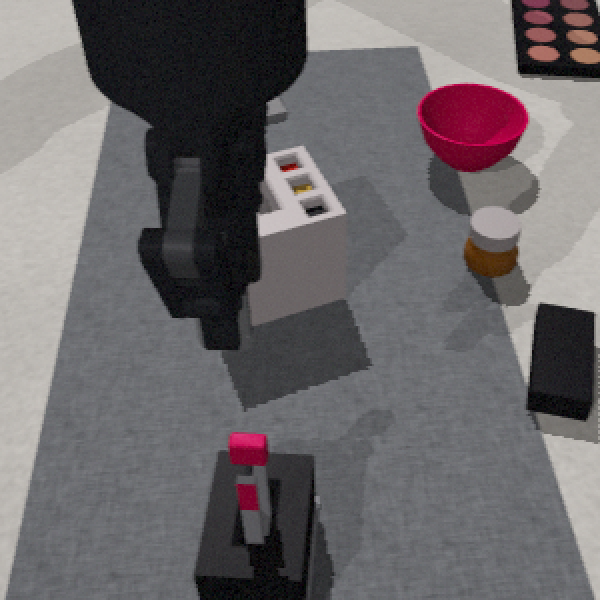

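Picture 4: the gripper hangs above and behind the stand, half shut, and the tongs are undisturbed. I descend around the tongs.

```bash
python3 -m jog '[[[0.5,0,-40],0],[[0.5,0,-80],0],[[0.5,0,-110],0],[[0.5,0,-130],0],[[0.5,0,-145],0],[[0.5,0,-151],0],[[0.5,0,-151],0],[[0.5,0,-151],0]]' 0 20; python3 - <<'E'
from h import *
p,d=optics.grab_frame("side"); s=arm.state();print(s["time"],s["position"].round(4),s["ft_force"].round(2),s["grip_width"])
cv2.imwrite("pics/s3.png",cv2.resize(p[280:420,150:300,::-1],(600,560),interpolation=cv2.INTER_CUBIC))
E
```

```text
time: 3.8
position: [0.4802, -0.2624, 0.0813]
eef_rot: [2.356, 2.076, 0.001]
ft_force: [1.3, -0.4, 0.3]
grip_width: 0.498
3.85 [ 0.4802 -0.2624  0.0813] [-0.81  0.19 -0.28] 0.499767797766959
```

View pics/s3.png

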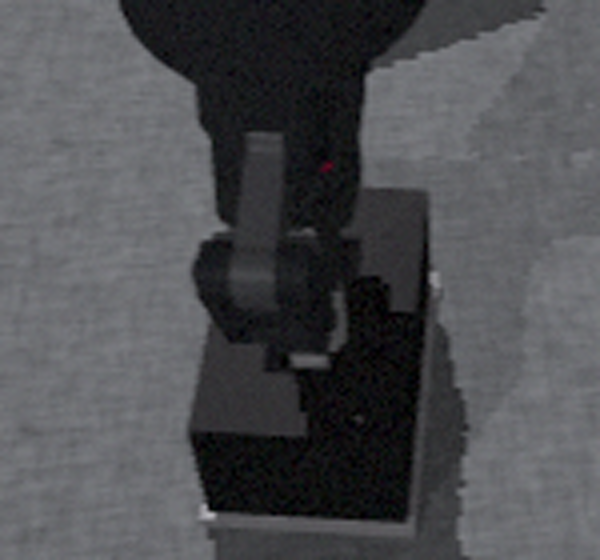

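The fingers straddle the tongs, with nothing pressed. I close gently to 25 mm and lift a little.

```bash
python3 -m jog '[[[0,0,-1],0],[[0,0,-1],0],[[0,0,-1],0]]' -0.25 20; python3 -m jog '[[[0,0,0],0],[[0,0,0],0],[[0,0,0],0]]' -0.34 20;  python3 -m jog '[[[0,0,0],0],[[0,0,0],0],[[0,0,0],0],[[0,0,0],0]]' -0.42 20; python3 -m jog '[[[0,0,2],0],[[0,0,5],0],[[0,0,10],0],[[0,0,10],0]]'
```

```text
time: 4.22
position: [0.4795, -0.262, 0.0795]
eef_rot: [2.357, 2.077, 0.0]
ft_force: [-0.0, 0.0, -0.3]
grip_width: 0.377
time: 4.6
position: [0.4795, -0.262, 0.0794]
eef_rot: [2.357, 2.077, 0.0]
ft_force: [0.6, -1.1, 0.4]
grip_width: 0.33
time: 5.1
position: [0.4797, -0.262, 0.0796]
eef_rot: [2.357, 2.077, 0.0]
ft_force: [-0.2, -0.6, 3.5]
grip_width: 0.29
time: 5.6
position: [0.4798, -0.2622, 0.0898]
eef_rot: [2.357, 2.076, 0.0]
ft_force: [-0.2, -0.5, 0.0]
grip_width: 0.295
```

```bash
python3 -m jog '[[[0,0,20],0],[[0,0,50],0],[[0,0,90],0],[[0,0,110],0],[[0,40,110],8],[[0,80,110],16],[[5,120,110],24.7],[[5,120,110],24.7],[[5,120,110],24.7],[[5,120,110],24.7]]'; python3 - <<'E'
from h import *
for n in("side","top"):
    p,d=optics.grab_frame(n);cv2.imwrite(f"pics/{n}4.png",p[:,:,::-1]);np.save(f"pics/{n}4.npy",d)
    P=cloud(n,d.astype(float));P[d<=0]=9
    Q=P[sel(P,(.43,.54,-.2,-.1),.1,.18)]
    s=arm.state();print(n,s["time"],s["position"].round(4),s["ft_force"].round(2),s["grip_width"],len(Q))
a=cv2.imread("pics/side4.png")[130:330,180:380];b=cv2.imread("pics/top4.png")[200:400,300:500]
cv2.imwrite("pics/m4.png",cv2.resize(np.hstack([a,b]),(800,400),interpolation=cv2.INTER_CUBIC))
E
```

```text
time: 6.85
position: [0.4845, -0.1428, 0.1993]
eef_rot: [1.86, 2.531, -0.0]
ft_force: [-0.8, 0.0, 0.1]
grip_width: 0.29
side 6.9 [ 0.4845 -0.1428  0.1993] [-0.06  0.05 -0.4 ] 0.292607532579016 379
top 6.95 [ 0.4845 -0.1428  0.1992] [ 0.28  0.27 -0.7 ] 0.2911629037907552 7
```

View pics/m4.png

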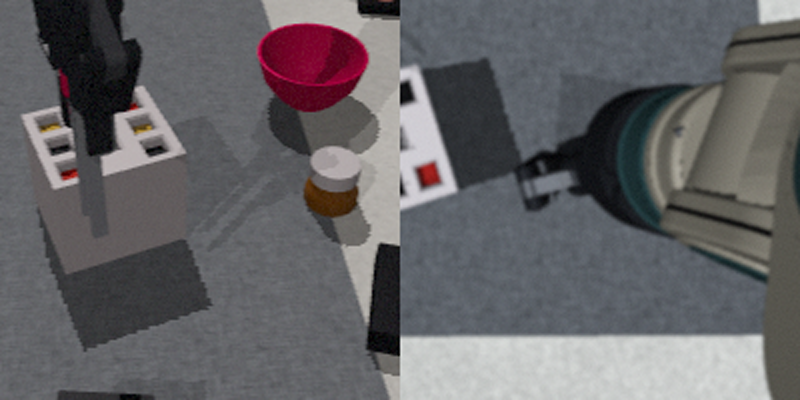

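Picture 6: the tongs hang in the hand. The near blade shows at panel (75–105, 150–235), its tip in front of the organiser. From its depth points I work out where the tips are and how far they tilt.

```bash
python3 - <<'E'
from h import *
P=cloud("side",np.load("pics/side4.npy").astype(float))
s=arm.state();r=s["eef_rot"];yaw=2*np.arctan2(r[1],r[0])-np.pi/2;print("tongs yaw",np.degrees(yaw))
c,sn=np.cos(yaw),np.sin(yaw);L=P-np.array([s["position"][0],s["position"][1],0]);
lx=c*L[...,0]+sn*L[...,1];ly=-sn*L[...,0]+c*L[...,1];z=P[...,2]
m=(abs(lx)<.02)&(abs(ly+.013)<.012)
for z0 in np.arange(.11,.2,.006):
    k=m&(z>=z0)&(z<z0+.006);f=k&(ly<-.004)
    if k.sum()>3:print(z0.round(3),k.sum(),"lx",(lx[k].min()*1e3).round(1),(lx[k].max()*1e3).round(1),"ly med",(np.median(ly[k])*1e3).round(1),(np.percentile(ly[k],10)*1e3).round(1))
print(z[m&(z>.08)].min())
E
```

```text
tongs yaw -342.63378302385945
0.122 4 lx -3.8 4.5 ly med -11.4 -11.8
0.128 29 lx -3.8 6.2 ly med -12.0 -12.5
0.134 26 lx -3.7 5.4 ly med -11.6 -12.4
0.14 30 lx -3.9 5.7 ly med -11.7 -12.6
0.146 33 lx -4.0 6.3 ly med -11.8 -12.4
0.152 28 lx -3.8 5.3 ly med -11.8 -12.6
0.158 29 lx -3.8 5.4 ly med -11.9 -12.6
0.164 36 lx -4.0 5.9 ly med -11.8 -12.5
0.17 31 lx -4.2 5.1 ly med -12.0 -12.9
0.176 34 lx -4.0 5.7 ly med -11.8 -12.6
0.182 39 lx -4.3 6.0 ly med -11.7 -12.3
0.188 25 lx -4.1 5.0 ly med -12.0 -12.4
0.194 13 lx -3.6 11.3 ly med -17.9 -18.8
0.2 37 lx -8.2 13.7 ly med -18.6 -22.5
0.126646355121655
```

The tongs hang straight and centred on the TCP, with the tips 72 mm below it. I move over the refill.

```bash
python3 -m jog '[[[2,40,0],0],[[4,80,0],0],[[4,115,0],0],[[4.2,128.5,0],0],[[4.2,128.5,0],0],[[4.2,128.5,0],0],[[4.2,128.5,0],0],[[4.2,128.5,0],0]]'; python3 - <<'E'
from h import *
p,d=optics.grab_frame("side");cv2.imwrite("pics/side5.png",cv2.resize(p[120:270,150:350,::-1],(800,600),interpolation=cv2.INTER_CUBIC));np.save("pics/side5.npy",d)
P=cloud("side",d.astype(float))
s=arm.state();print(s["position"]);r=s["eef_rot"];yaw=2*np.arctan2(r[1],r[0])-np.pi/2;print("tongs yaw",np.degrees(yaw))
c,sn=np.cos(yaw),np.sin(yaw);L=P-np.array([s["position"][0],s["position"][1],0]);
lx=c*L[...,0]+sn*L[...,1];ly=-sn*L[...,0]+c*L[...,1];z=P[...,2]
m=(abs(lx)<.02)&(abs(ly+.013)<.012)
for z0 in np.arange(.11,.19,.015):
    k=m&(z>=z0)&(z<z0+.015)
    if k.sum()>3:print(z0.round(3),k.sum(),"lx",(lx[k].min()*1e3).round(1),(lx[k].max()*1e3).round(1),"ly",(np.median(ly[k])*1e3).round(1))
k=(abs(z-.0943)<.002)&(abs(lx)<.07)&(abs(ly)<.06)
print(k.sum(),rect(np.stack([lx[k],ly[k]],1)))
E
```

```text
time: 7.95
position: [0.4887, -0.0141, 0.1993]
eef_rot: [1.86, 2.532, -0.0]
ft_force: [-0.3, 0.2, -1.4]
grip_width: 0.291
[ 0.48868673 -0.01399517  0.19929827]
tongs yaw 17.40249601469827
0.125 47 lx -4.1 5.9 ly -11.9
0.14 61 lx -4.4 6.2 ly -11.9
0.155 66 lx -4.3 6.2 ly -11.9
0.17 68 lx -4.2 5.5 ly -11.8
0.185 54 lx -4.4 12.0 ly -12.4
1864 (array([2.4, 1.8]), array([ 97.7, 105.7]), 89.8)
```

View pics/side5.png

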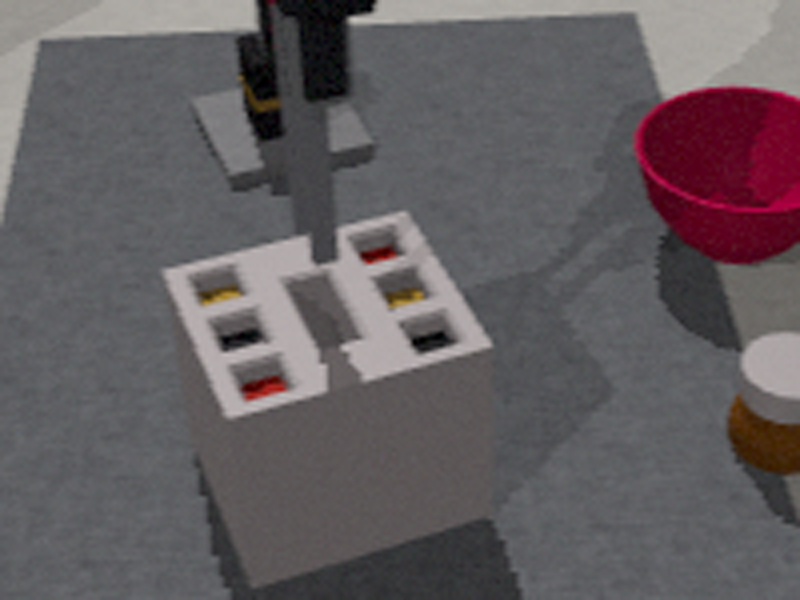

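Picture 7 (side view): the tongs are over the pocket, with the near blade's tip at (322,260) behind the mouth at (320,310), and clear of it. I shift slightly and go down.

```bash
python3 -m jog '[[[0.5,0.8,-10],0],[[0.5,0.8,-25],0],[[0.5,0.8,-32],0],[[0.5,0.8,-38],0],[[0.5,0.8,-44],0],[[0.5,0.8,-50],0]]'; python3 -m jog '[[[0,0,-8],0],[[0,0,-16],0],[[0,0,-22],0],[[0,0,-26],0],[[0,0,-26],0]]'; python3 -m jog '[[[0,0,-5],0],[[0,0,-10],0],[[0,0,-14],0],[[0,0,-17],0],[[0,0,-17],0],[[0,0,-17],0]]'; python3 -m jog '[[[0,0,0],0]]'
```

```text
time: 8.75
position: [0.4894, -0.0126, 0.1491]
eef_rot: [1.858, 2.533, 0.0]
ft_force: [0.2, 0.1, -0.1]
grip_width: 0.292
time: 9.38
position: [0.4889, -0.0126, 0.123]
eef_rot: [-1.858, -2.532, 0.0]
ft_force: [-0.4, 0.1, -0.7]
grip_width: 0.288
time: 10.12
position: [0.4893, -0.0126, 0.1064]
eef_rot: [1.858, 2.533, 0.0]
ft_force: [-1.0, 0.8, -1.2]
grip_width: 0.29
time: 10.25
position: [0.4893, -0.0126, 0.1065]
eef_rot: [1.858, 2.533, 0.0]
ft_force: [0.2, 0.1, -0.6]
grip_width: 0.293
```

No contact on the way down. I squeeze gently in steps.

```bash
python3 -m jog '[[[0,0,0],0],[[0,0,0],0],[[0,0,0],0]]' -0.5 20; python3 -m jog '[[[0,0,0],0],[[0,0,0],0],[[0,0,0],0]]' -0.54 20;  python3 -m jog '[[[0,0,0],0],[[0,0,0],0],[[0,0,0],0]]' -0.58 20; python3 -m jog '[[[0,0,0],0],[[0,0,0],0],[[0,0,0],0]]' -0.65 20
```

```text
time: 10.62
position: [0.4892, -0.0126, 0.1063]
eef_rot: [1.858, 2.533, 0.0]
ft_force: [0.6, -0.5, -0.4]
grip_width: 0.249
time: 11.0
position: [0.4892, -0.0126, 0.1063]
eef_rot: [1.858, 2.533, 0.0]
ft_force: [0.2, 0.1, -1.4]
grip_width: 0.233
time: 11.38
position: [0.4892, -0.0126, 0.1063]
eef_rot: [1.859, 2.533, 0.0]
ft_force: [-0.5, 0.4, -0.7]
grip_width: 0.215
time: 11.75
position: [0.4893, -0.0126, 0.1064]
eef_rot: [1.858, 2.533, 0.0]
ft_force: [0.0, 1.3, 0.5]
grip_width: 0.187
```

```bash
python3 -m jog '[[[0,0,0],0],[[0,0,0],0],[[0,0,0],0],[[0,0,0],0]]' - 20; python3 -c "
from cell import arm;s=arm.state();print(s['grip_width'],s['wrist_torque'],s['ft_force'])"
```

```text
time: 12.25
position: [0.4893, -0.0126, 0.1064]
eef_rot: [1.858, 2.533, 0.0]
ft_force: [-0.5, -0.2, 0.9]
grip_width: 0.189
0.18929819092795505 [0.00966329 0.01987696 0.0247442 ] [-0.49079562 -0.2090873   0.87353904]
```

```bash
python3 -m jog '[[[0,0,0],0],[[0,0,0],0],[[0,0,0],0],[[0,0,0],0]]' -0.72 24;  python3 -m jog '[[[0,0,0],0],[[0,0,0],0],[[0,0,0],0]]' -0.8 28; python3 -m jog '[[[0,0,2],0],[[0,0,6],0],[[0,0,6],0]]'
```

```text
time: 12.75
position: [0.4893, -0.0126, 0.1064]
eef_rot: [1.858, 2.533, 0.0]
ft_force: [-0.6, -0.3, 2.9]
grip_width: 0.188
time: 13.12
position: [0.4893, -0.0126, 0.1064]
eef_rot: [1.858, 2.533, 0.0]
ft_force: [0.3, 0.6, 2.8]
grip_width: 0.185
time: 13.5
position: [0.4892, -0.0126, 0.1124]
eef_rot: [1.859, 2.533, -0.0]
ft_force: [0.1, -0.0, -1.6]
grip_width: 0.178
```

```bash
python3 -m jog '[[[0,0,8],0],[[0,0,20],0],[[0,0,35],0],[[0,0,52],0],[[0,0,70],0],[[0,0,88],0],[[0,0,100],0],[[0,0,105],0],[[0,0,105],0]]'; python3 - <<'E'
from h import *
for n in("side","top"):
    p,d=optics.grab_frame(n);cv2.imwrite(f"pics/{n}6.png",p[:,:,::-1]);np.save(f"pics/{n}6.npy",d)
s=arm.state();print(s["position"],s["grip_width"],s["ft_force"])
a=cv2.imread("pics/side6.png")[60:235,180:320]
cv2.imwrite("pics/m6.png",cv2.resize(a,(480,600),interpolation=cv2.INTER_CUBIC))
E
```

```text
time: 14.62
position: [0.4893, -0.0126, 0.2175]
eef_rot: [1.858, 2.533, 0.0]
ft_force: [-0.5, -0.6, -0.7]
grip_width: 0.182
[ 0.48863405 -0.0125355   0.21666578] 0.17948262748786456 [-0.08245776 -0.4442459  -2.21309891]
```

View pics/m6.png

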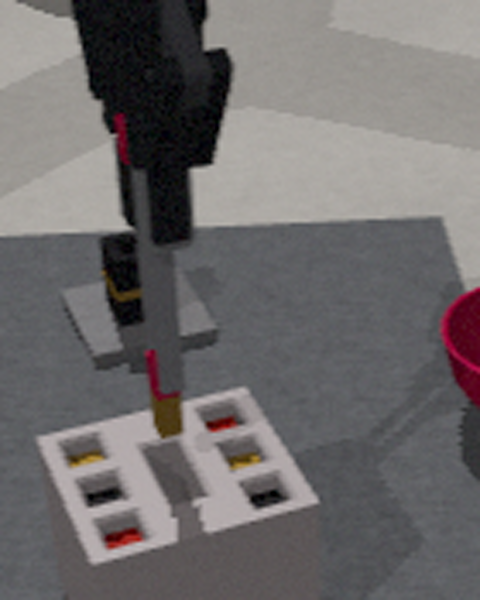

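Picture 8: the refill is out, hanging straight between the blades, with its brass lower part at (167,415) below the tip. I measure it relative to the TCP, and the case in the same camera frame.

```bash
python3 - <<'E'
from h import *
P=cloud("side",np.load("pics/side6.npy").astype(float));a=cv2.imread("pics/side6.png").astype(int)
s=arm.state();r=s["eef_rot"];yaw=2*np.arctan2(r[1],r[0])-np.pi/2;print("yaw",np.degrees(yaw))
c,sn=np.cos(yaw),np.sin(yaw);L=P-np.array([s["position"][0],s["position"][1],0]);
lx=c*L[...,0]+sn*L[...,1];ly=-sn*L[...,0]+c*L[...,1];z=P[...,2]
m=(abs(lx)<.02)&(abs(ly+.008)<.012)&(z>.1)
for z0 in np.arange(.108,.2,.004):
    k=m&(z>=z0)&(z<z0+.004)
    if k.sum()>3:print(z0.round(3),k.sum(),"lx",(lx[k].min()*1e3).round(1),(lx[k].max()*1e3).round(1),"ly",(np.median(ly[k])*1e3).round(1),"bgr",np.median(a[k],0))
# slope of brass face
k=m&(z>.118)&(z<.142)
q=np.polyfit(lx[k],ly[k],1);print("brass face slope deg",np.degrees(np.arctan(q[0])),"zmin",z[k].min())
# per-row extents of lx over brass rows via pixels
ys,xs=np.where(m&(z<.14));
for y in np.unique(ys):print(y,xs[ys==y].min(),xs[ys==y].max(),end="; ")
E
```

```text
yaw -342.5401380320455
0.116 5 lx -4.8 5.6 ly -5.0 bgr [ 81.  99. 112.]
0.12 22 lx -5.5 5.7 ly -5.3 bgr [24. 59. 77.]
0.124 17 lx -5.0 5.9 ly -4.8 bgr [23. 57. 76.]
0.128 21 lx -5.1 6.1 ly -5.0 bgr [26. 58. 77.]
0.132 15 lx -5.2 6.1 ly -4.5 bgr [23. 58. 76.]
0.136 22 lx -5.2 5.2 ly -5.0 bgr [25.5 56.  78. ]
0.14 9 lx -4.8 5.4 ly -4.1 bgr [35. 13. 96.]
0.144 21 lx -5.2 5.7 ly -8.8 bgr [68. 65. 75.]
0.148 21 lx -5.2 6.0 ly -8.4 bgr [70. 68. 71.]
0.152 21 lx -5.1 6.3 ly -8.7 bgr [68. 67. 69.]
0.156 31 lx -5.2 6.7 ly -8.4 bgr [68. 64. 74.]
0.16 14 lx -3.2 6.6 ly -8.3 bgr [70.  67.5 69. ]
0.164 17 lx -3.3 5.8 ly -9.0 bgr [70. 67. 69.]
0.168 17 lx -3.3 6.1 ly -8.8 bgr [71. 68. 69.]
0.172 20 lx -3.3 5.9 ly -9.2 bgr [72. 69. 70.]
0.176 17 lx -3.3 6.1 ly -8.6 bgr [72. 70. 70.]
0.18 19 lx -3.5 6.8 ly -9.1 bgr [71. 70. 68.]
0.184 15 lx -3.4 5.5 ly -9.2 bgr [72. 68. 68.]
0.188 19 lx -3.7 6.1 ly -9.3 bgr [73. 69. 71.]
0.192 20 lx -3.6 5.9 ly -9.0 bgr [72. 70. 70.]
0.196 19 lx -3.6 6.1 ly -9.1 bgr [74. 69. 71.]
0.2 19 lx -3.5 6.6 ly -8.8 bgr [72. 70. 71.]
brass face slope deg -14.999512296576919 zmin 0.11903286437749783
174 224 224; 175 225 232; 176 225 232; 177 224 232; 178 225 233; 179 225 233; 180 225 233; 181 225 233; 182 225 233; 183 226 233; 184 225 233; 185 226 233; 186 226 233; 187 227 229;
```

```bash
python3 - <<'E'
from h import *
import itertools
for n,i in(("top",0),("side",0),("side",6)):
    P=cloud(n,np.load(f"pics/{n}{i}.npy").astype(float));off=.0017 if n=="top" else 0
    b=(.40,.53,.19,.32)
    pl=P[sel(P,b,.0055+off,.0095+off)]
    k=cv2.convexHull((pl[:,:2]*1000).astype(np.float32))
    tp=P[sel(P,(.43,.5,.22,.3),.0525+off,.0575+off)]
    print(n,i,"plate",len(pl),rect(pl),"top",len(tp),rect(tp),np.median(tp[:,2]))
for n in("top","side"):
    a=cv2.imread(f"pics/{n}0.png");u,v=w2px(n,(.466,.257,.055));u,v=int(u),int(v);print(n,u-25,v-25)
    h=cv2.resize(a[v-25:v+25,u-25:u+25],(400,400),interpolation=cv2.INTER_CUBIC);h=cv2.convertScaleAbs(h,alpha=2.2,beta=20)
    cv2.imwrite(f"pics/c_{n}.png",h)
cv2.imwrite("pics/m7.png",np.hstack([cv2.imread("pics/c_top.png"),cv2.imread("pics/c_side.png")]))
E
```

```text
top 0 plate 1339 (array([464.9, 257. ]), array([79.9, 80.8]), 16.8) top 280 (array([464.9, 256.6]), array([31.9, 33.4]), 16.5) 0.05590383734404736
side 0 plate 531 (array([467. , 258.6]), array([80.3, 83.1]), 16.9) top 107 (array([467.2, 257.5]), array([32.6, 35.3]), 18.9) 0.05432891957951114
side 6 plate 416 (array([467. , 257.6]), array([80.4, 86.1]), 16.2) top 62 (array([461.9, 256.4]), array([22.3, 32.8]), 15.4) 0.05450313952159558
top 99 260
side 192 106
```

View pics/m7.png

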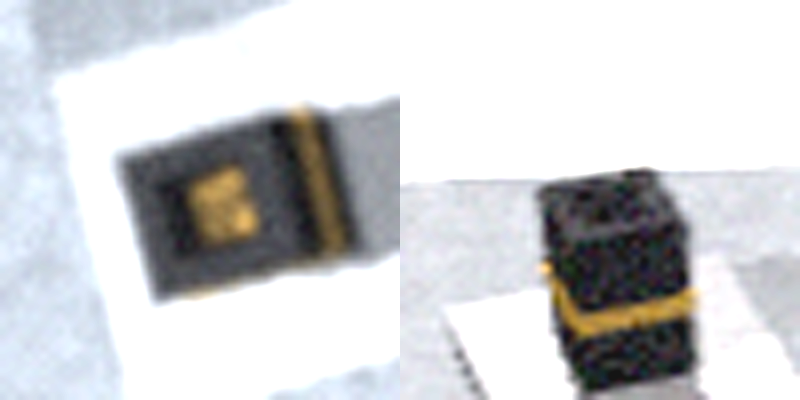

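Picture 9: the case's socket is at top crop (225,205) with the carrier near the top, and the side crop shows its top face around (613,205). The yaw is about 16.8°. I hover over it.

```bash
python3 -m jog '[[[-2,15,0],0],[[-4,45,0],0],[[-7,80,0],0],[[-10,120,0],0],[[-14,160,0],-0.6],[[-17,200,0],-0.6],[[-20,235,-8],-0.6],[[-22,260,-20],-0.6],[[-22.7,270.4,-34],-0.6],[[-22.7,270.4,-42],-0.6],[[-22.7,270.4,-44],-0.6],[[-22.7,270.4,-44],-0.6],[[-22.7,270.4,-44],-0.6],[[-22.7,270.4,-44],-0.6]]'; python3 - <<'E'
from h import *
p,d=optics.grab_frame("side");cv2.imwrite("pics/side8.png",p[:,:,::-1]);np.save("pics/side8.npy",d)
s=arm.state();print(s["position"],s["grip_width"],s["ft_force"])
u,v=w2px("side",(.466,.257,.07));u,v=int(u),int(v);print(u-25,v-35)
h=cv2.resize(p[v-35:v+25,u-25:u+25,::-1],(500,600),interpolation=cv2.INTER_CUBIC);cv2.imwrite("pics/m8.png",cv2.convertScaleAbs(h,alpha=2,beta=20))
P=cloud("side",d.astype(float));r=s["eef_rot"];yaw=2*np.arctan2(r[1],r[0])-np.pi/2;print("yaw",np.degrees(yaw))
c,sn=np.cos(yaw),np.sin(yaw);L=P-np.array([s["position"][0],s["position"][1],0]);
lx=c*L[...,0]+sn*L[...,1];ly=-sn*L[...,0]+c*L[...,1];z=P[...,2]
m=(abs(lx)<.025)&(abs(ly)<.026)&(z>.02)
for z0 in np.arange(.024,.13,.004):
    k=m&(z>=z0)&(z<z0+.004)
    if k.sum()>3:print(z0.round(3),k.sum(),"lx",(np.percentile(lx[k],[2,98])*1e3).round(1),"ly",(np.percentile(ly[k],[2,20,50,98])*1e3).round(1))
E
```

```text
time: 16.48
position: [0.4669, 0.2576, 0.1738]
eef_rot: [1.872, 2.522, 0.001]
ft_force: [0.1, 0.5, -0.8]
grip_width: 0.176
[0.46683133 0.25763844 0.17375323] 0.17805859651941303 [ 0.05981232 -0.06781953 -0.21354463]
192 89
yaw 16.83080958296668
0.024 23 lx [-16.2  15.6] ly [-17.  -15.8 -15.    5.9]
0.028 34 lx [-16.5  15.7] ly [-17.9 -16.3 -15.2  15.4]
0.032 35 lx [-16.1  15. ] ly [-17.1 -15.2 -14.   16.3]
0.036 28 lx [-16.   14.7] ly [-15.3 -14.3 -13.6   9.8]
0.04 25 lx [-15.8  15.8] ly [-16.3 -15.6 -14.4  10.8]
0.044 40 lx [-15.7  14.3] ly [-16.2 -15.1 -13.9  12.4]
0.048 41 lx [-15.5  15. ] ly [-17.5 -15.1 -13.7  10.6]
0.052 115 lx [-15.7  15.5] ly [-15.9 -12.6  -0.6  17.3]
0.076 9 lx [-5.2  1.5] ly [-7.2 -6.5 -5.1  1.1]
0.08 11 lx [-4.8  4.8] ly [-6.1 -5.4 -4.4 -1.5]
0.084 13 lx [-5.3  5.7] ly [-5.3 -4.7 -4.1  5.8]
0.088 9 lx [-5.3  5.3] ly [-5.7 -4.6 -4.3  2.7]
0.092 14 lx [-5.2  6. ] ly [-6.7 -5.  -4.4  2.6]
0.096 6 lx [-5.3  3.6] ly [-5.5 -5.2 -4.9 -1.1]
0.1 13 lx [-5.4  4.8] ly [-9.1 -8.7 -7.9  5.4]
0.104 13 lx [-5.   5.9] ly [-9.7 -8.8 -8.2  3.8]
0.108 13 lx [-5.3  6.5] ly [-10.7  -9.1  -8.1   1.9]
0.112 17 lx [-5.4  5.6] ly [-10.2  -9.   -7.    7.2]
0.116 14 lx [-3.7  6. ] ly [-11.8  -9.8  -7.7   6.5]
0.12 12 lx [-3.9  4.7] ly [-9.8 -9.2 -8.4  6.9]
0.124 13 lx [-3.4  4.6] ly [-10.1  -9.4  -8.8   7.1]
0.128 12 lx [-3.4  5.2] ly [-11.1  -9.6  -8.3   9.5]
```

View pics/m8.png

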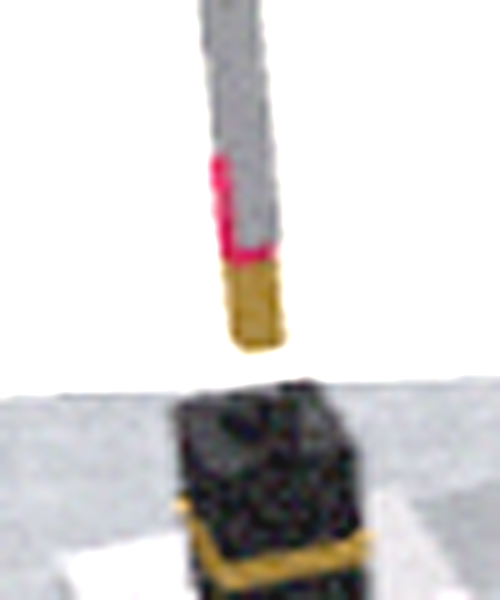

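Picture 10: the refill hangs about 20 mm above the mouth, nearly centred. I correct by about half a millimetre and go down slowly, reading the force as I go.

```bash
python3 -m jog '[[[-0.5,0.3,-4],0],[[-0.5,0.3,-9],0],[[-0.5,0.3,-13],0],[[-0.5,0.3,-16],0],[[-0.5,0.3,-18],0],[[-0.5,0.3,-18],0]]';python3 -m jog '[[[0,0,-1],0],[[0,0,-2],0],[[0,0,-3],0],[[0,0,-3],0]]';python3 -m jog '[[[0,0,-1],0],[[0,0,-2],0],[[0,0,-3],0],[[0,0,-3],0]]'
```

```text
time: 17.27
position: [0.4659, 0.2581, 0.1551]
eef_rot: [-1.872, -2.523, 0.0]
ft_force: [-0.1, -0.2, -1.1]
grip_width: 0.178
time: 17.77
position: [0.4659, 0.2581, 0.1522]
eef_rot: [-1.872, -2.523, 0.0]
ft_force: [0.3, -1.0, -0.2]
grip_width: 0.179
time: 18.27
position: [0.4659, 0.2581, 0.1492]
eef_rot: [-1.872, -2.523, 0.0]
ft_force: [0.3, 0.3, -1.1]
grip_width: 0.178
```

```bash
python3 -c "
from cell import arm;s=arm.state();print(s['wrist_torque'],s['ft_force'],s['grip_width'],s['position'])"
```

```text
[-0.02576023 -0.02965976 -0.02364995] [ 0.31034165  0.33232682 -1.13863036] 0.17750445210369012 [0.46586096 0.25805598 0.14916413]
```

```bash
python3 -m jog '[[[0,0,-1],0],[[0,0,-2],0],[[0,0,-3],0],[[0,0,-3],0]]' - 35;python3 -m jog '[[[0,0,-1],0],[[0,0,-2],0],[[0,0,-2],0]]';python3 -m jog '[[[0,0,-0.5],0],[[0,0,-1],0],[[0,0,-1],0]]';python3 -m jog '[[[0,0,-0.5],0],[[0,0,-1],0],[[0,0,-1],0]]';python3 -m jog '[[[0,0,-0.5],0],[[0,0,-1],0],[[0,0,-1],0]]'
```

```text
time: 18.77
position: [0.4659, 0.258, 0.1462]
eef_rot: [-1.872, -2.523, 0.0]
ft_force: [-0.6, 1.0, -0.8]
grip_width: 0.167
time: 19.15
position: [0.4659, 0.258, 0.1442]
eef_rot: [-1.872, -2.523, 0.0]
ft_force: [0.2, 0.1, -0.2]
grip_width: 0.164
time: 19.52
position: [0.4659, 0.2581, 0.1433]
eef_rot: [-1.872, -2.523, 0.0]
ft_force: [-0.2, -0.5, -0.5]
grip_width: 0.166
time: 19.9
position: [0.4659, 0.2581, 0.1423]
eef_rot: [-1.872, -2.523, 0.0]
ft_force: [-0.4, -0.0, -1.2]
grip_width: 0.166
time: 20.27
position: [0.4659, 0.2581, 0.1413]
eef_rot: [-1.872, -2.523, 0.0]
ft_force: [0.8, 0.3, -0.6]
grip_width: 0.169
```

```bash
python3 -m jog '[[[0,0,-0.5],0],[[0,0,-1],0],[[0,0,-1],0]]';python3 -m jog '[[[0,0,-0.5],0],[[0,0,-1],0],[[0,0,-1],0]]';python3 -m jog '[[[0,0,-0.5],0],[[0,0,-1],0],[[0,0,-1],0]]'
```

```text
time: 20.65
position: [0.4659, 0.2581, 0.1402]
eef_rot: [-1.872, -2.523, 0.0]
ft_force: [-0.4, 0.4, -1.1]
grip_width: 0.167
time: 21.02
position: [0.4663, 0.2582, 0.1398]
eef_rot: [1.872, 2.523, 0.001]
ft_force: [-0.3, -0.0, 2.4]
grip_width: 0.167
time: 21.4
position: [0.4662, 0.2582, 0.1384]
eef_rot: [1.872, 2.523, 0.001]
ft_force: [-1.1, -0.8, 3.8]
grip_width: 0.167
```

The refill has met the carrier, with a net push of about 4 N as expected. I keep going slowly.

```bash
python3 -m jog '[[[0,0,-0.5],0],[[0,0,-1],0],[[0,0,-1],0]]';python3 -m jog '[[[0,0,-0.5],0],[[0,0,-1],0],[[0,0,-1],0]]';python3 -m jog '[[[0,0,-0.5],0],[[0,0,-0.8],0],[[0,0,-0.8],0]]';
```

```text
time: 21.78
position: [0.466, 0.2581, 0.1373]
eef_rot: [1.872, 2.523, 0.0]
ft_force: [-0.1, -0.2, 2.5]
grip_width: 0.165
time: 22.15
position: [0.466, 0.2581, 0.1362]
eef_rot: [-1.872, -2.523, -0.0]
ft_force: [0.3, 0.5, 2.7]
grip_width: 0.167
time: 22.52
position: [0.4659, 0.2581, 0.1355]
eef_rot: [-1.872, -2.523, 0.0]
ft_force: [-0.1, 0.5, 2.6]
grip_width: 0.163
```

```bash
python3 -m jog '[[[0,0,-0.3],0],[[0,0,-0.5],0],[[0,0,-0.5],0]]'
```

```text
time: 22.9
position: [0.466, 0.2581, 0.135]
eef_rot: [-1.872, -2.523, -0.0]
ft_force: [-0.3, 0.1, 2.8]
grip_width: 0.167
```

```bash
python3 -m jog '[[[0,0,-0.3],0],[[0,0,-0.5],0],[[0,0,-0.5],0]]'
```

```text
time: 23.28
position: [0.466, 0.2581, 0.1345]
eef_rot: [-1.872, -2.523, 0.0]
ft_force: [0.3, 0.7, 2.6]
grip_width: 0.167
```

```bash
python3 -m jog '[[[0,0,-0.3],0],[[0,0,-0.5],0],[[0,0,-0.5],0]]';python3 -m jog '[[[0,0,-0.3],0],[[0,0,-0.5],0],[[0,0,-0.5],0]]'
```

```text
time: 23.65
position: [0.4659, 0.2581, 0.134]
eef_rot: [-1.872, -2.523, 0.0]
ft_force: [0.6, 0.3, 3.0]
grip_width: 0.17
time: 24.02
position: [0.466, 0.2581, 0.1335]
eef_rot: [-1.872, -2.523, 0.0]
ft_force: [1.3, -0.6, 3.0]
grip_width: 0.166
```

```bash
python3 -m jog '[[[0,0,-0.3],0],[[0,0,-0.5],0],[[0,0,-0.5],0]]'
```

```text
time: 24.4
position: [0.4662, 0.2582, 0.1335]
eef_rot: [1.872, 2.523, 0.001]
ft_force: [-0.7, 0.5, 5.4]
grip_width: 0.162
```

```bash
python3 -m jog '[[[0,0,-0.3],0],[[0,0,-0.5],0],[[0,0,-0.5],0]]'
```

```text
time: 24.78
position: [0.4665, 0.2583, 0.1334]
eef_rot: [1.871, 2.523, 0.002]
ft_force: [-0.5, 0.1, 7.6]
grip_width: 0.164
```

It is against the bottom at TCP z 133.5. I raise the push to about 12 N and hold it.

```bash
python3 -m jog '[[[0,0,-0.3],0],[[0,0,-0.5],0],[[0,0,-0.5],0]]'
```

```text
time: 25.15
position: [0.4667, 0.2584, 0.1334]
eef_rot: [1.871, 2.522, 0.002]
ft_force: [-0.5, -0.4, 9.6]
grip_width: 0.165
```

```bash
python3 -m jog '[[[0,0,-0.2],0],[[0,0,-0.4],0],[[0,0,-0.4],0]]'; python3 -m jog '[[[0,0,0],0],[[0,0,0],0],[[0,0,0],0],[[0,0,0],0]]'
```

```text
time: 25.52
position: [0.4669, 0.2584, 0.1334]
eef_rot: [1.871, 2.522, 0.003]
ft_force: [-1.0, 0.0, 11.2]
grip_width: 0.171
time: 26.02
position: [0.4669, 0.2584, 0.1334]
eef_rot: [1.871, 2.522, 0.003]
ft_force: [-1.8, -1.3, 10.3]
grip_width: 0.17
```

```bash
python3 -m jog '[[[0,0,-0.2],0],[[0,0,-0.2],0],[[0,0,-0.2],0],[[0,0,-0.2],0],[[0,0,-0.2],0],[[0,0,-0.2],0],[[0,0,-0.2],0],[[0,0,-0.2],0]]'; python3 -m jog '[[[0,0,0],0],[[0,0,0],0],[[0,0,0],0],[[0,0,0],0],[[0,0,0],0],[[0,0,0],0]]'
```

```text
time: 27.02
position: [0.467, 0.2585, 0.1334]
eef_rot: [1.871, 2.522, 0.003]
ft_force: [-1.0, -0.4, 11.8]
grip_width: 0.164
time: 27.78
position: [0.467, 0.2585, 0.1333]
eef_rot: [1.871, 2.522, 0.003]
ft_force: [-1.5, -0.1, 11.7]
grip_width: 0.165
```

The push held steady at about 12 to 13 N. I ease off without pulling up, then open the tongs slowly to the carrying width.

```bash
python3 -m jog '[[[0,0,0.6],0],[[0,0,1.2],0],[[0,0,1.7],0],[[0,0,1.7],0]]'; python3 -m jog '[[[0,0,0],0],[[0,0,0],0],[[0,0,0],0]]' -0.6 20;  python3 -m jog '[[[0,0,0],0],[[0,0,0],0],[[0,0,0],0]]' -0.5 20; python3 -m jog '[[[0,0,0],0],[[0,0,0],0],[[0,0,0],0]]' -0.42 20; python3 - <<'E'
from h import *
p,d=optics.grab_frame("side");np.save("pics/side9.npy",d);s=arm.state();print(s["position"],s["grip_width"],s["ft_force"])
u,v=w2px("side",(.466,.257,.08));u,v=int(u),int(v)
h=cv2.resize(p[v-35:v+25,u-25:u+25,::-1],(500,600),interpolation=cv2.INTER_CUBIC);cv2.imwrite("pics/m9.png",cv2.convertScaleAbs(h,alpha=2,beta=20))
E
```

```text
time: 28.28
position: [0.4662, 0.2582, 0.1334]
eef_rot: [1.871, 2.523, 0.001]
ft_force: [0.7, -0.9, 4.9]
grip_width: 0.169
time: 28.65
position: [0.4661, 0.2582, 0.1333]
eef_rot: [1.872, 2.523, 0.0]
ft_force: [0.7, 0.1, 4.5]
grip_width: 0.197
time: 29.02
position: [0.4653, 0.2578, 0.1323]
eef_rot: [-1.871, -2.522, 0.002]
ft_force: [0.5, 0.1, -0.3]
grip_width: 0.251
time: 29.4
position: [0.466, 0.2581, 0.1331]
eef_rot: [1.872, 2.523, 0.0]
ft_force: [1.5, -0.3, -0.9]
grip_width: 0.289
[0.46598808 0.25810094 0.1331477 ] 0.2908839792390738 [ 0.84036253 -0.67274631 -1.02924349]
```

View pics/m9.png

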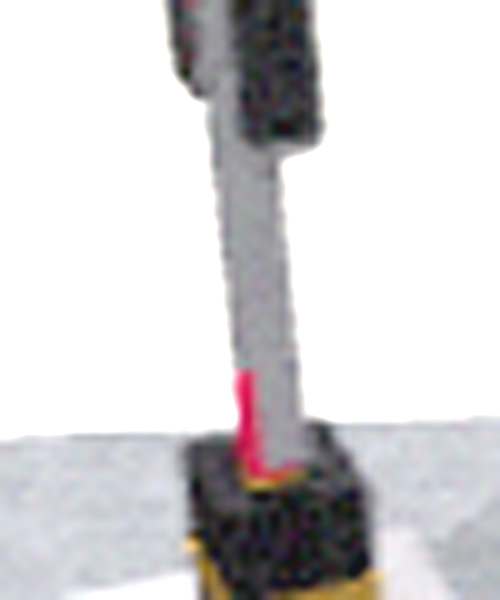

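Picture 11: the refill sits in the case with its pink top still between the blades, and the tongs' tips stay above the mouth. I lift off and check by depth that it stays.

```bash
python3 -m jog '[[[0,0,2],0],[[0,0,5],0],[[0,0,9],0],[[0,0,14],0],[[0,0,22],0],[[0,0,35],0],[[0,0,55],0],[[0,0,75],0],[[0,0,75],0],[[0,0,75],0]]'; python3 - <<'E'
from h import *
p,d=optics.grab_frame("side");np.save("pics/side10.npy",d);s=arm.state();print(s["position"],s["grip_width"],s["ft_force"])
P=cloud("side",d.astype(float));r=s["eef_rot"];yaw=2*np.arctan2(r[1],r[0])-np.pi/2;print("yaw",np.degrees(yaw))
c,sn=np.cos(yaw),np.sin(yaw);L=P-np.array([s["position"][0],s["position"][1],0]);
lx=c*L[...,0]+sn*L[...,1];ly=-sn*L[...,0]+c*L[...,1];z=P[...,2]
m=(abs(lx)<.025)&(abs(ly)<.026)&(z>.03)
for z0 in np.arange(.04,.2,.005):
    k=m&(z>=z0)&(z<z0+.005)
    if k.sum()>3:print(z0.round(3),k.sum(),"lx",(np.percentile(lx[k],[2,98])*1e3).round(1),"ly",(np.percentile(ly[k],[2,20,50,98])*1e3).round(1),np.median(p[k],0),z[k].max().round(4),z[k].min().round(4))
E
```

```text
time: 30.7
position: [0.4657, 0.258, 0.2079]
eef_rot: [-1.872, -2.523, 0.0]
ft_force: [-0.4, -0.4, -1.7]
grip_width: 0.294
[0.46541228 0.25785791 0.2073908 ] 0.28708259805669073 [ 0.52033762  1.19555866 -0.82653706]
yaw -343.1401050242785
0.04 42 lx [-14.7  17. ] ly [-17.7 -16.  -14.8  12.4] [12.  11.5 12. ] 0.0449 0.04
0.045 35 lx [-14.7  17.1] ly [-17.3 -16.2 -14.9   3.9] [ 9. 10.  9.] 0.05 0.0454
0.05 103 lx [-14.3  16.8] ly [-16.3 -14.9  -7.   15.3] [27. 25. 25.] 0.055 0.05
0.055 28 lx [-12.8  15.6] ly [-16.9 -12.7  -4.2  12. ] [46. 24. 28.] 0.0598 0.055
0.06 15 lx [-4.6  6.5] ly [-7.4 -6.9 -4.5  3. ] [94.  1. 30.] 0.0649 0.0604
0.065 13 lx [-4.   5.7] ly [-6.6 -6.1 -4.8  0.7] [95.  1. 31.] 0.0696 0.0651
0.07 24 lx [-4.3  6.8] ly [-6.2 -4.9 -1.3  7.4] [154.5   9.   68.5] 0.0749 0.07
0.135 16 lx [-3.4  7. ] ly [-13.  -12.2 -11.2  10. ] [71.5 69.5 73.5] 0.1395 0.1355
0.14 20 lx [-3.5  5.4] ly [-13.8 -12.8 -11.8  10.1] [67.  66.5 70. ] 0.145 0.1402
0.145 18 lx [-3.2  5.9] ly [-13.7 -12.  -11.   14. ] [67.5 67.  69. ] 0.1499 0.1453
0.15 22 lx [-3.7  6.5] ly [-14.3 -12.  -10.6  14. ] [68. 67. 71.] 0.1549 0.1501
0.155 19 lx [-3.6  6.4] ly [-14.5 -12.4 -11.1  10.9] [68. 68. 71.] 0.16 0.1553
0.16 19 lx [-3.7  5.9] ly [-14.2 -13.1 -11.9  10.4] [69. 68. 70.] 0.165 0.1601
0.165 18 lx [-3.3  5.7] ly [-13.8 -12.8 -10.8  12. ] [69. 68. 71.] 0.1697 0.165
0.17 22 lx [-3.6  5.8] ly [-12.7 -11.8 -10.5  12.5] [68.5 67.5 71. ] 0.1749 0.1703
0.175 22 lx [-3.7  6.5] ly [-14.6 -13.2 -11.4  10.4] [68.  68.5 70.5] 0.1797 0.1751
0.18 20 lx [-3.7  4.9] ly [-13.5 -12.7 -11.6  10.6] [69.  68.5 70. ] 0.185 0.1802
0.185 18 lx [-3.4  5.6] ly [-12.8 -12.  -10.6  11.3] [69.  68.5 71. ] 0.19 0.1855
0.19 20 lx [-3.9  5.5] ly [-14.5 -12.7 -11.3  12.6] [68. 70. 71.] 0.1947 0.19
0.195 27 lx [-3.9  5.6] ly [-14.5 -12.9 -11.5  10.8] [68. 69. 70.] 0.1999 0.195
```

The refill's top is at z 0.075, which is fully home, and the tongs came away clean and upright. I carry the tongs back over the stand.

```bash
python3 -m jog '[[[0,-20,0],-2],[[1,-60,0],-5],[[3,-110,0],-8],[[4,-160,0],-11],[[6,-210,0],-14],[[7,-260,0],-17],[[8,-310,0],-20],[[10,-360,0],-23],[[11,-410,0],-24.1],[[12,-460,0],-24.1],[[13.5,-500,-10],-24.1],[[13.5,-520,-30],-24.1],[[13.5,-520,-50],-24.1],[[13.5,-520,-60],-24.1],[[13.5,-520,-60],-24.1],[[13.5,-520,-60],-24.1],[[13.5,-520,-60],-24.1]]'; python3 - <<'E'
from h import *
p,d=optics.grab_frame("side");np.save("pics/side11.npy",d);s=arm.state();print(s["position"],s["grip_width"],s["ft_force"])
cv2.imwrite("pics/side11.png",p[:,:,::-1])
P=cloud("side",d.astype(float));r=s["eef_rot"];yaw=2*np.arctan2(r[1],r[0])-np.pi/2;print("yaw",np.degrees(yaw))
c,sn=np.cos(yaw),np.sin(yaw);L=P-np.array([s["position"][0],s["position"][1],0]);
lx=c*L[...,0]+sn*L[...,1];ly=-sn*L[...,0]+c*L[...,1];z=P[...,2]
k=(abs(lx)<.05)&(abs(ly)<.06)&(abs(z-.0575)<.002);print(k.sum(),"stand",rect(np.stack([lx[k],ly[k]],1)))
m=(abs(lx)<.015)&(abs(ly)<.016)&(z>.063)
for z0 in np.arange(.064,.15,.006):
    k=m&(z>=z0)&(z<z0+.006)
    if k.sum()>3:print(z0.round(3),k.sum(),"lx",(np.percentile(lx[k],[2,98])*1e3).round(1),"ly",(np.percentile(ly[k],[2,20,50,98])*1e3).round(1),z[k].min().round(4))
E
```

```text
time: 32.88
position: [0.4801, -0.2621, 0.1491]
eef_rot: [2.355, 2.076, 0.001]
ft_force: [-0.2, -0.5, 0.3]
grip_width: 0.29
[ 0.4800717  -0.26202952  0.14904601] 0.2894662015033113 [ 0.13454098  0.42736381 -0.75126009]
yaw -7.213681336498866
2412 stand (array([-0.1,  0.7]), array([81.4, 60.2]), 88.3)
0.076 35 lx [-3.5  5.7] ly [-11.4 -10.9 -10.6  11.2] 0.0765
0.082 43 lx [-4.2  5.7] ly [-11.4 -11.  -10.5  13.4] 0.0821
0.088 38 lx [-3.7  5.3] ly [-11.6 -11.1 -10.5  10.7] 0.088
0.094 46 lx [-4.1  5.6] ly [-11.4 -10.8 -10.3  11.6] 0.0941
0.1 38 lx [-3.8  5.7] ly [-11.6 -10.8 -10.4  11.6] 0.1002
0.106 27 lx [-4.3  5.3] ly [-11.6 -11.3 -11.  -10.3] 0.1064
0.112 34 lx [-4.1  5.5] ly [-11.4 -11.1 -10.7  -7.9] 0.112
0.118 34 lx [-4.4  5.1] ly [-11.5 -11.2 -10.8 -10.1] 0.118
0.124 33 lx [-4.1  5.4] ly [-11.4 -11.  -10.7  -7.6] 0.1244
0.13 32 lx [-4.7  5.1] ly [-11.4 -11.  -10.6  -8.4] 0.13
0.136 9 lx [-4.1  5. ] ly [-11.2 -11.2 -11.1 -10.7] 0.1363
0.148 7 lx [10.5 12.8] ly [13.5 13.7 14.4 15.2] 0.1483
```

```bash
python3 -m jog '[[[-0.9,-0.4,-6],-1.3],[[-0.9,-0.4,-14],-1.3],[[-0.9,-0.4,-20],-1.3],[[-0.9,-0.4,-26],-1.3],[[-0.9,-0.4,-32],-1.3],[[-0.9,-0.4,-32],-1.3]]'; python3 -m jog '[[[0,0,-8],0],[[0,0,-16],0],[[0,0,-24],0],[[0,0,-30],0],[[0,0,-34],0],[[0,0,-34],0],[[0,0,-34],0]]'; python3 -m jog '[[[0,0,-1],0],[[0,0,-2],0],[[0,0,-2],0]]'
```

```text
time: 33.67
position: [0.4781, -0.262, 0.1154]
eef_rot: [-2.38, -2.049, 0.001]
ft_force: [-0.2, 0.4, -0.6]
grip_width: 0.294
time: 34.55
position: [0.4788, -0.2625, 0.0823]
eef_rot: [2.38, 2.05, 0.0]
ft_force: [-0.1, -0.2, -0.4]
grip_width: 0.29
time: 34.92
position: [0.4785, -0.2623, 0.0801]
eef_rot: [-2.381, -2.05, -0.0]
ft_force: [0.8, -0.8, -0.7]
grip_width: 0.29
```

```bash
python3 -m jog '[[[0,0,-0.5],0],[[0,0,-0.5],0]]'; python3 -m jog '[[[0,0,-0.5],0],[[0,0,-0.5],0]]'
```

```text
time: 35.17
position: [0.4786, -0.2624, 0.0797]
eef_rot: [2.381, 2.05, 0.0]
ft_force: [0.1, -0.4, -0.3]
grip_width: 0.292
time: 35.42
position: [0.479, -0.2625, 0.0796]
eef_rot: [2.38, 2.049, 0.001]
ft_force: [0.9, 0.1, 2.7]
grip_width: 0.291
```

The tongs touch the floor of the stand. I open slowly, then wide, and withdraw upward.

```bash
python3 -m jog '[[[0,0,0],0],[[0,0,0],0],[[0,0,0],0]]' -0.34 20; python3 -m jog '[[[0,0,0],0],[[0,0,0],0],[[0,0,0],0],[[0,0,0],0]]' -0.15; python3 -m jog '[[[0,0,0],0],[[0,0,0],0],[[0,0,0],0]]' 0.05; python3 -m jog '[[[0,0,5],0],[[0,0,12],0],[[0,0,25],0],[[0,0,45],0],[[0,0,80],0],[[0,0,130],0],[[0,0,150],0],[[-20,-20,150],0],[[-60,-80,150],0],[[-60,-80,150],0],[[-60,-80,150],0]]'; python3 - <<'E'
from h import *
for n in("side","top"):
    p,d=optics.grab_frame(n);P=cloud(n,d.astype(float));cv2.imwrite(f"pics/{n}12.png",p[:,:,::-1])
    Q=P[sel(P,(.42,.55,-.32,-.2),.125,.14)];print(n,len(Q),rect(Q) if len(Q)>4 else "",np.median(Q[:,2]) if len(Q) else "")
    Q=P[sel(P,(.44,.49,.23,.28),.07,.085)];print("refill top",len(Q),rect(Q) if len(Q)>4 else "",np.median(Q[:,2]) if len(Q) else "")
s=arm.state();print(s["time"],s["position"],s["ft_force"],s["grip_width"])
a=cv2.imread("pics/side12.png")
cv2.imwrite("pics/m12.png",np.hstack([cv2.resize(a,(480,360)),cv2.resize(a[300:420,180:280],(300,360),interpolation=cv2.INTER_CUBIC)]))
E
```

```text
time: 35.8
position: [0.4786, -0.2625, 0.0791]
eef_rot: [2.381, 2.05, -0.0]
ft_force: [-0.3, -0.2, 1.0]
grip_width: 0.33
time: 36.3
position: [0.4785, -0.2622, 0.079]
eef_rot: [-2.381, -2.05, 0.0]
ft_force: [0.0, -1.1, -1.1]
grip_width: 0.424
time: 36.67
position: [0.4786, -0.2623, 0.0791]
eef_rot: [2.381, 2.05, 0.0]
ft_force: [-0.2, 1.2, -0.2]
grip_width: 0.523
time: 38.05
position: [0.4184, -0.3427, 0.2298]
eef_rot: [2.382, 2.047, 0.001]
ft_force: [1.4, 0.3, -0.2]
grip_width: 0.522
side 201 (array([ 479.2, -262.6]), array([10.5, 19.5]), 83.3) 0.13051998909768192
refill top 25 (array([466.8, 257.3]), array([11.4, 12.3]), 16.2) 0.07386549775271128
top 108 (array([ 477.7, -263.2]), array([10.4, 20. ]), 81.1) 0.13256991310264316
refill top 55 (array([464.4, 256.2]), array([10.9, 11.4]), 14.9) 0.0754442980638712
38.15 [ 0.418973   -0.34164525  0.22943611] [0.84689011 0.89300267 0.67699052] 0.5212863793077254
```

View pics/m12.png

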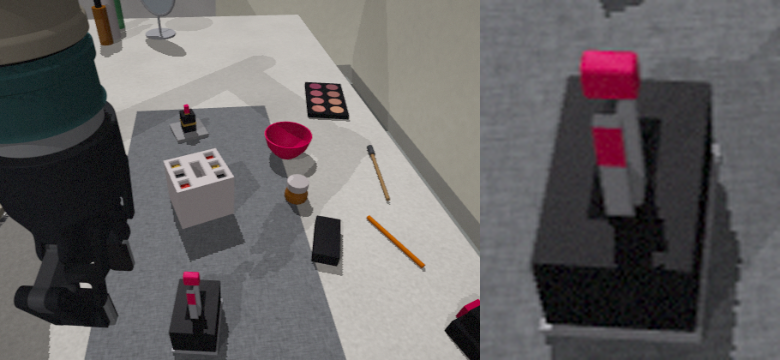

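Picture 12: the tongs stand upright in the stand, the refill sits in the case at (187,112), the bystanders are untouched, and the gripper is clear. I hand the job in.

```bash
python3 -c "
from cell import order;print(order.close_job())"
```

```text
the job is handed in; nothing more can be done
None
```

The job is done and handed in at about 38 s of the 67 s allowed: the refill is home in the case and the tongs are back upright in their stand. The fingers touched only the tongs.

**How it went**
- **Pinch:** I squeezed the refill at a grip setting of 20 to 28 N to lift it. I raised the setting to 35 N for the push, below the 40 N that dents it.
- **Push:** The refill went into the case at 1 mm steps or less. The carrier gave about 4 N of resistance and met the bottom at the expected height. I then held a push of about 11 to 13 N (allowing for the weight of the tongs and refill) for about 2 s, before easing off and opening the tongs.

**Last checks**
- **Refill:** Its top is at z = 74 to 75 mm in the two cameras, against 75 mm when fully home.
- **Tongs:** The head is within 0.3 mm of its starting height, about 1 mm from its starting position, and upright in the picture.
- **Bystanders:** The bowl, carton and jar look untouched in the last picture. I did not measure them.
- **Robot:** The gripper is clear of everything and the forces are at noise level.

**What disagreed**
- **Cameras:** The two cameras differ by about 2 mm in x and y. I used their mean at first, then measured positions relative to each other in the side camera.
- **Gripper width:** The gripper reading stopped at about 16 mm on the refill if read in proportion to the 85 mm opening, where 19 mm was expected. The pictures showed it properly held, so I take the scale to be non-linear.

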